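# Set up the folding tray and lay out the weld coupons in a row

## Robot

A 7-joint arm with a two-finger parallel gripper is mounted at the origin on a cart in front of the work surface, level with it; the furniture and walls round the work are solid. World frame = base frame: x ahead of the robot, y to its left, z up, the work surface at z = 0. Lengths are in m, angles in rad, forces in N, time in s.
With the tool pointing down it reaches from about 0.35 to 0.9 m from the base axis. Payload 8.1 kg.
Tool frame: the origin (TCP) lies at the very end of the fingers, on their centre line; the grasp point (between the pads) lies 19 mm behind it (bot.hold_point_z is the distance from the TCP to the grasp point, in m); z points along the fingers, y is the direction in which the jaws open and shut (so a half turn about z gives the same grasp; the last joint's range is limited). The gripper opens to 85 mm and grips with 20 to 120 N. Pads are 22 mm wide; open, the fingers measure 114 mm over their backs; the gripper's body (76 mm by 85 mm) begins 54 mm behind the grasp point. The pads swing forward as they close: fully open they stand 13 mm farther back than shut.
Start: joints at [-1.412, 0.434, 0.025, 1.573, -0.012, 1.134, -0.075], TCP at [0.162, 0.604, 0.231] pointing down, gripper open.
Joint ranges: [-2.62, 2.62], [-0.44, 2.09], [-1.27, 1.32], [0.08, 2.57], [-1.32, 4.46], [0.12, 2], [-2.74, 2.74]. Speed limits (rad/s): [2.22, 2.22, 3.01, 3.01, 3.14, 3.14, 3.14].

## Interface

Orientations are given as [roll, pitch, yaw] about the fixed x, y, z axes, in that order (R = Rz(yaw) Ry(pitch) Rx(roll)).
In Python, from station import bot gives the robot as it stands. Calls block until the motion is done:
- bot.move_pose(position, orientation): joint-space move of the TCP to a pose.
- bot.servo_line(position, max_speed=0.15, rotation=None): straight line of the TCP; rotation=None keeps the orientation; max_speed is the mean speed in m/s.
- bot.move_j(angles): joint-space move.
- bot.command_gripper(opening, force=None): finger opening in m; force is the grip in N (None keeps the last); returns when the fingers have stopped.
- bot.sleep(seconds).
- bot.inverse_kinematics(position, orientation): joint angles nearest the present ones, or None.
- bot.state(): the state.
- bot.capture(name): name is "scene" or "top" or "wrist"; returns the picture (384x512x3 uint8, red, green, blue); there is no depth.
- bot.camera_model(name): a dict with "mtx" (3x3 intrinsics, pixels), "distortion" ([k1, k2, p1, p2, k3] as OpenCV has them; the pictures are not rectified), "eye" and "rotation" of the camera in the world; the wrist camera has in their place "tool_from_camera" (4x4, takes a point from camera to tool coordinates, whose origin is the TCP and whose axes are the flange's). Camera axes: x right, y down, z forward; pixel columns grow to the right and rows downward; lengths in m; the calibration is good to about 2 mm. A picture is of the moment at which its call begins: read the wrist's pose just before it. camera_model takes no time and is no camera call.
A pose or a line that the arm cannot do raises bot.PlanningError and nothing moves.
- bot.sign_off(): hands the job in, once; it reports no verdict.
The state is a dict: "time_s": time; "joint_positions": joint angles; "joint_velocities": joint speeds; "joint_torque": joint torques, N m; "tcp_pos": TCP position; "orientation": TCP orientation; "contact_force": force on the tool from outside, world axes, zero at the start; "torque": the same for the moment, N m; "opening": finger opening in m.
Only numpy, scipy, OpenCV 4.12 (cv2) and the standard library are available. Lean on these libraries where they do the work, as an engineer would, in place of code of your own. Each camera call takes 0.05 s, during which the arm holds its last target. There are 200 camera calls.

## Task

Set up the folding tray for the weld coupons: first fold its left and right end walls fully upright, with the tray still empty. Then lay all the coupons flat on the deck in one neat row of neighbours, each centred on the scribed line with its length square across the line and less than a finger's width (about 15 mm) from the next, and only when all are in fold the front wall upright too. Leave the soapstone stick and the other things where they are.

Things in the scene. Friction and masses are not known exactly. Their poses are not given: they have to be found in the camera images.
- tray_mid (a point): Centre of the top face of the fixed folding sheet-metal tray's deck, 12 mm above the table. Deck: 114 mm along tray x (away from the robot), 200 mm along tray y (to the left). A fixed low lip runs along the far edge (inner face 59 mm from centre, 7 mm above the deck); hinged walls at left, right and front. A dark line is scribed across the deck through this point, along y.
- left_wall (a joint): Tray's left end wall (+y side), 114 mm long, 30 mm from hinge line to hem (7 mm thick free edge), 4 mm sheet; a stiff hinge that stays where it is left and yields to about 2 N at the hem. Hinge line 10 mm above the table, 4 mm outside the deck's edge. 0: leaning out, at its stop 0.38 rad above level; 1.19: upright, at its other stop; starts at 0.12 to 0.52.
- right_wall (a joint): Hinge of the tray's right end wall (-y side), 114 mm long; as the left one.
- front_wall (a joint): Hinge of the tray's front wall (the side toward the robot, -x), 200 mm long; as the left one.
- left_wall_edge (a point): Middle of the left wall's free edge (centre of its hem); moves with the wall.
- right_wall_edge (a point): Middle of the right wall's free edge (centre of its hem); moves with the wall.
- front_wall_edge (a point): Middle of the front wall's free edge (centre of its hem); moves with the wall.
- coupon1_mid (a point): Centre (half-way up) of a weld coupon: a dark steel block 60 mm (its x) by 28 mm (its y) by 16 mm (z) with a weld bead across the top, about 0.24 kg, lying flat in front or to the right of the tray. Three to five of the five coupons are present. Gripping it across its 60 mm length, at the two ends, leaves the neighbours beside it undisturbed.
- coupon2_mid (a point): Another such coupon; may be absent.
- coupon3_mid (a point): Another such coupon; may be absent.
- coupon4_mid (a point): Another such coupon; may be absent.
- coupon5_mid (a point): Another such coupon; may be absent.
- soapstone: Bystander: thin white soapstone stick, 105 x 12 x 9 mm, lying among the coupons, about parallel to them; origin at the centre of its underside.

How it is judged:
On the way, in this order (a step that is already met when the one before it is completed fails the run):
1. the left and right end walls stand upright, the front wall is still down and no coupon is in the tray yet (value of joint each of left_wall, right_wall above 1.02 rad and value of joint front_wall below 0.82 rad and (x of coupon1_mid in the frame of tray_mid below -0.055 m or y of coupon1_mid in the frame of tray_mid above 0.1 m or y of coupon1_mid in the frame of tray_mid below -0.1 m) and (x of coupon2_mid in the frame of tray_mid below -0.055 m or y of coupon2_mid in the frame of tray_mid above 0.1 m or y of coupon2_mid in the frame of tray_mid below -0.1 m) and (x of coupon3_mid in the frame of tray_mid below -0.055 m or y of coupon3_mid in the frame of tray_mid above 0.1 m or y of coupon3_mid in the frame of tray_mid below -0.1 m) and (x of coupon4_mid in the frame of tray_mid below -0.055 m or y of coupon4_mid in the frame of tray_mid above 0.1 m or y of coupon4_mid in the frame of tray_mid below -0.1 m) and (x of coupon5_mid in the frame of tray_mid below -0.055 m or y of coupon5_mid in the frame of tray_mid above 0.1 m or y of coupon5_mid in the frame of tray_mid below -0.1 m)), for 0.2 s.
2. all coupons lie in the row, end walls upright, front wall still down (value of joint each of left_wall, right_wall above 1.02 rad and value of joint front_wall below 0.82 rad and x of coupon1_mid in the frame of tray_mid between -0.012 and 0.012 m and y of coupon1_mid in the frame of tray_mid between -0.09 and 0.09 m and z of coupon1_mid in the frame of tray_mid between 0.004 and 0.012 m and angle between the x axis of each of coupon1_mid, coupon2_mid, coupon3_mid, coupon4_mid, coupon5_mid and the x axis of tray_mid, either way round below 0.17 rad and (horizontal distance between coupon1_mid and coupon2_mid below 0.05 m or horizontal distance between coupon1_mid and coupon3_mid below 0.05 m or horizontal distance between coupon1_mid and coupon4_mid below 0.05 m or horizontal distance between coupon1_mid and coupon5_mid below 0.05 m) and x of coupon2_mid in the frame of tray_mid between -0.012 and 0.012 m and y of coupon2_mid in the frame of tray_mid between -0.09 and 0.09 m and z of coupon2_mid in the frame of tray_mid between 0.004 and 0.012 m and (horizontal distance between coupon2_mid and coupon1_mid below 0.05 m or horizontal distance between coupon2_mid and coupon3_mid below 0.05 m or horizontal distance between coupon2_mid and coupon4_mid below 0.05 m or horizontal distance between coupon2_mid and coupon5_mid below 0.05 m) and x of coupon3_mid in the frame of tray_mid between -0.012 and 0.012 m and y of coupon3_mid in the frame of tray_mid between -0.09 and 0.09 m and z of coupon3_mid in the frame of tray_mid between 0.004 and 0.012 m and (horizontal distance between coupon3_mid and coupon1_mid below 0.05 m or horizontal distance between coupon3_mid and coupon2_mid below 0.05 m or horizontal distance between coupon3_mid and coupon4_mid below 0.05 m or horizontal distance between coupon3_mid and coupon5_mid below 0.05 m) and x of coupon4_mid in the frame of tray_mid between -0.012 and 0.012 m and y of coupon4_mid in the frame of tray_mid between -0.09 and 0.09 m and z of coupon4_mid in the frame of tray_mid between 0.004 and 0.012 m and (horizontal distance between coupon4_mid and coupon1_mid below 0.05 m or horizontal distance between coupon4_mid and coupon2_mid below 0.05 m or horizontal distance between coupon4_mid and coupon3_mid below 0.05 m or horizontal distance between coupon4_mid and coupon5_mid below 0.05 m) and x of coupon5_mid in the frame of tray_mid between -0.012 and 0.012 m and y of coupon5_mid in the frame of tray_mid between -0.09 and 0.09 m and z of coupon5_mid in the frame of tray_mid between 0.004 and 0.012 m and (horizontal distance between coupon5_mid and coupon1_mid below 0.05 m or horizontal distance between coupon5_mid and coupon2_mid below 0.05 m or horizontal distance between coupon5_mid and coupon3_mid below 0.05 m or horizontal distance between coupon5_mid and coupon4_mid below 0.05 m)), for 0.2 s.
At the end, for the whole second after the job is handed in: All three walls stand upright (joint over 1.02); every coupon lies at rest flat on the deck, its centre within 12 mm of the scribed line and within 90 mm of the deck's middle along it, its length square to the line within 0.17 rad, less than 50 mm from another's centre (value of joint each of left_wall, right_wall, front_wall above 1.02 rad and x of coupon1_mid in the frame of tray_mid between -0.012 and 0.012 m and y of coupon1_mid in the frame of tray_mid between -0.09 and 0.09 m and z of coupon1_mid in the frame of tray_mid between 0.004 and 0.012 m and angle between the x axis of each of coupon1_mid, coupon2_mid, coupon3_mid, coupon4_mid, coupon5_mid and the x axis of tray_mid, either way round below 0.17 rad and (horizontal distance between coupon1_mid and coupon2_mid below 0.05 m or horizontal distance between coupon1_mid and coupon3_mid below 0.05 m or horizontal distance between coupon1_mid and coupon4_mid below 0.05 m or horizontal distance between coupon1_mid and coupon5_mid below 0.05 m) and x of coupon2_mid in the frame of tray_mid between -0.012 and 0.012 m and y of coupon2_mid in the frame of tray_mid between -0.09 and 0.09 m and z of coupon2_mid in the frame of tray_mid between 0.004 and 0.012 m and (horizontal distance between coupon2_mid and coupon1_mid below 0.05 m or horizontal distance between coupon2_mid and coupon3_mid below 0.05 m or horizontal distance between coupon2_mid and coupon4_mid below 0.05 m or horizontal distance between coupon2_mid and coupon5_mid below 0.05 m) and x of coupon3_mid in the frame of tray_mid between -0.012 and 0.012 m and y of coupon3_mid in the frame of tray_mid between -0.09 and 0.09 m and z of coupon3_mid in the frame of tray_mid between 0.004 and 0.012 m and (horizontal distance between coupon3_mid and coupon1_mid below 0.05 m or horizontal distance between coupon3_mid and coupon2_mid below 0.05 m or horizontal distance between coupon3_mid and coupon4_mid below 0.05 m or horizontal distance between coupon3_mid and coupon5_mid below 0.05 m) and x of coupon4_mid in the frame of tray_mid between -0.012 and 0.012 m and y of coupon4_mid in the frame of tray_mid between -0.09 and 0.09 m and z of coupon4_mid in the frame of tray_mid between 0.004 and 0.012 m and (horizontal distance between coupon4_mid and coupon1_mid below 0.05 m or horizontal distance between coupon4_mid and coupon2_mid below 0.05 m or horizontal distance between coupon4_mid and coupon3_mid below 0.05 m or horizontal distance between coupon4_mid and coupon5_mid below 0.05 m) and x of coupon5_mid in the frame of tray_mid between -0.012 and 0.012 m and y of coupon5_mid in the frame of tray_mid between -0.09 and 0.09 m and z of coupon5_mid in the frame of tray_mid between 0.004 and 0.012 m and (horizontal distance between coupon5_mid and coupon1_mid below 0.05 m or horizontal distance between coupon5_mid and coupon2_mid below 0.05 m or horizontal distance between coupon5_mid and coupon3_mid below 0.05 m or horizontal distance between coupon5_mid and coupon4_mid below 0.05 m) and linear speed of each of coupon1, coupon2, coupon3, coupon4, coupon5 below 0.02 m/s); the robot touches nothing.
It fails at once if the soapstone is moved more than 6 cm (distance of soapstone from where it was at the start of the episode above 0.06 m).
Of coupon1, coupon2, coupon3, coupon4, coupon5 only 3 to 5 are there at a start; the rules pass over those that are not, and their reading is None.
At some moment in a run one of coupon1, coupon2, coupon3, coupon4, coupon5 may be knocked a few centimetres aside while the robot is not near it.
Once in a run the grip may slacken for a moment while it holds something.
It also fails if it takes over 210 s, if anything falls off the work surface, if the arm or the gripper's body presses on something with over 40 N, if the wrist force passes 120 N, or if a joint passes its speed limit or range.

## Working session

There is one attempt and no reset: what is moved stays moved. The work goes in short steps, each a Python script; the robot and the scene stay as the last script left them, time stands still between calls to the robot, and variables do not carry over. Pictures are saved under pics/ and viewed, about 12 in all and at most 16, crops included, and the job is handed in when it is done.

```bash
ls; mkdir -p pics; cat > h.py <<'E'
import numpy as np, cv2
from station import bot
from scipy.spatial.transform import Rotation as Rn
def cam(name, st=None):
    m=bot.camera_model(name); K=np.array(m["mtx"],float); D=np.array(m["distortion"],float)
    if name=="wrist":
        st=st or bot.state()
        T=np.eye(4);T[:3,:3]=Rn.from_euler('xyz',st["orientation"]).as_matrix();T[:3,3]=st["tcp_pos"]
        C=T@np.array(m["tool_from_camera"]); return K,D,C[:3,:3],C[:3,3]
    return K,D,np.array(m["rotation"],float),np.array(m["eye"],float)
def ray(c,uv,z):
    K,D,R,e=c
    p=cv2.undistortPoints(np.array(uv,float).reshape(-1,1,2),K,D).reshape(-1,2)
    d=np.c_[p,np.ones(len(p))]@R.T
    return e+d*((z-e[2])/d[:,2:3])
def proj(c,P):
    K,D,R,e=c; r=cv2.Rodrigues(R.T)[0]
    return cv2.projectPoints(np.array(P,float).reshape(-1,1,3),r,-R.T@e,K,D)[0].reshape(-1,2)
def snap(name,fn,crop=None,s=1):
    im=bot.capture(name); 
    if crop: x0,y0,x1,y1=crop; im=im[y0:y1,x0:x1]
    im=cv2.resize(im,None,fx=s,fy=s,interpolation=cv2.INTER_CUBIC)
    cv2.imwrite(f"pics/{fn}.png",im[...,::-1]); return im
E
python3 - <<'E'
from h import *
snap("top","top0",s=1.5); snap("scene","scene0",s=1.5)
for n in("top","scene"):
    c=cam(n);print(n,c[0].tolist(),c[3],c[2].tolist())
print(bot.camera_model("wrist")["tool_from_camera"]); print(bot.state()["time_s"],bot.state()["orientation"])
E
```

```text
pics
top [[436.4768177066213, 0.0, 256.7340568423608], [0.0, 436.4768177066213, 194.22419402812633], [0.0, 0.0, 1.0]] [ 0.37703325 -0.01584889  0.93208411] [-2.990437484489553, 0.026013694666895404, -1.559760262224677]
scene [[445.0984723289299, 0.0, 250.0380179988217], [0.0, 445.0984723289299, 194.7437163328662], [0.0, 0.0, 1.0]] [0.58395017 0.62171913 0.69720792] [-2.380838420833954, -0.012703891986558968, 3.064949706913896]
[[-9.20189961e-04 -9.57636194e-01 -2.87979292e-01  7.41192027e-02]
 [ 9.99999511e-01 -7.76541974e-04 -6.13046893e-04  1.38261386e-03]
 [ 3.63447886e-04 -2.87979715e-01  9.57636440e-01 -1.41969796e-01]
 [ 0.00000000e+00  0.00000000e+00  0.00000000e+00  1.00000000e+00]]
0.1 [-3.14020538e+00  1.10947990e-04  2.87976809e+00]
```

```bash
sed -i 's/return K,D,np.array(m\["rotation"\],float),/return K,D,Rn.from_euler("xyz",m["rotation"]).as_matrix(),/' h.py
```

```text
(no output)
```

View pics/top0.png

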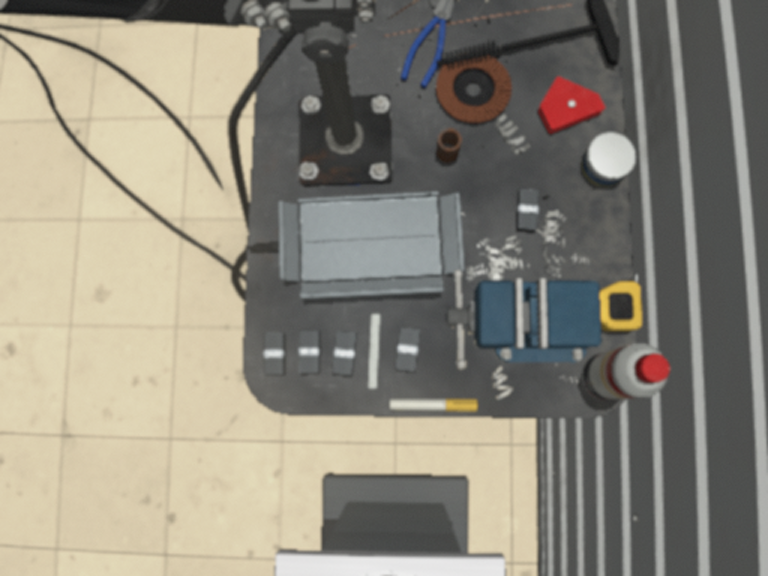

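View pics/scene0.png

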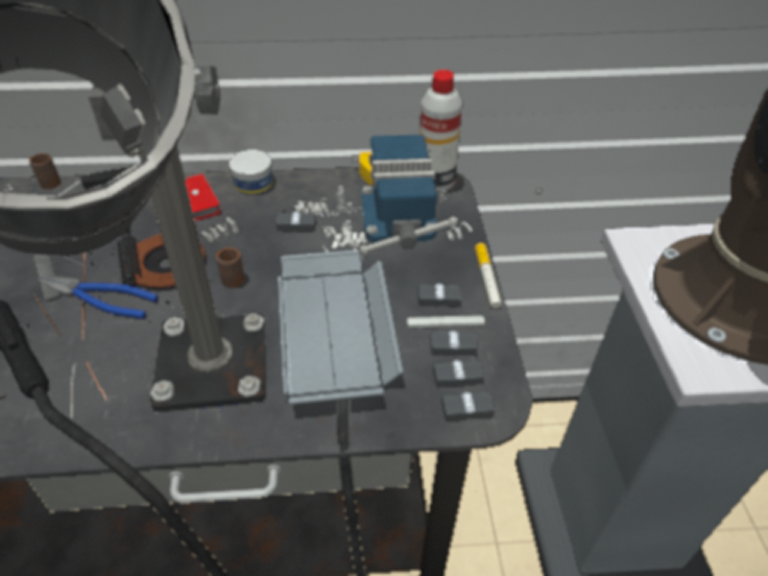

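```bash
python3 - <<'E'
from h import *
im=cv2.imread("pics/top0.png")
im=cv2.resize(im,(512,384),interpolation=cv2.INTER_AREA)
import cv2
a=bot.capture("top")[...,::-1]
cv2.imwrite("pics/topraw.png",a)
cr=a[120:270,165:365]
cv2.imwrite("pics/top1.png",cv2.resize(cr,None,fx=4,fy=4,interpolation=cv2.INTER_CUBIC))
E
```

```text
(no output)
```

View pics/top1.png

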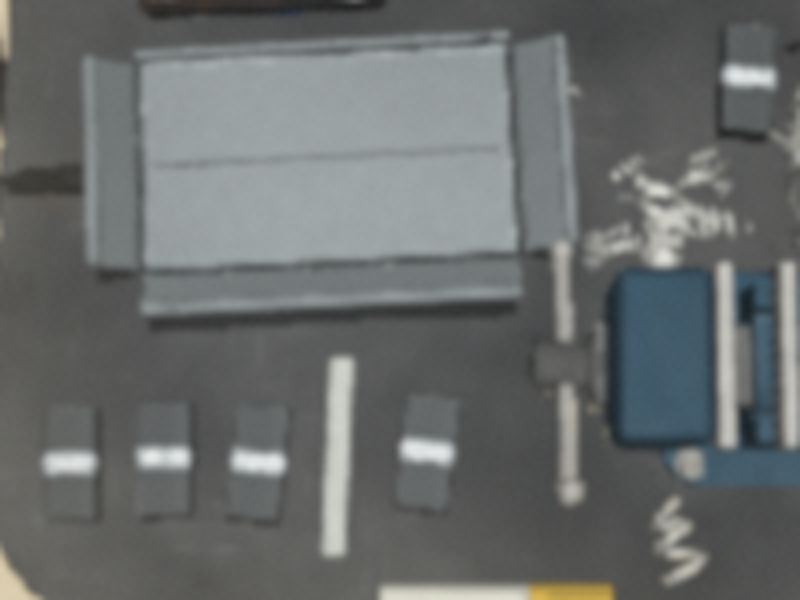

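```bash
cat >> h.py <<'E'
def crop2raw(p): return (np.array(p,float)-1.5)/4+[165,120]
E
python3 - <<'E'
from h import *
np.set_printoptions(precision=4,suppress=True)
c=cam("top")
d=ray(c,crop2raw([(140,60),(505,45),(517,250),(145,268)]),0.012)
print("deck",d, d.mean(0)); print(np.linalg.norm(d-np.roll(d,-1,0),axis=1))
l=ray(c,crop2raw([(147,165),(510,148)]),0.012);print("line",l,l.mean(0)); v=l[0]-l[1];print("yaw",np.arctan2(-v[0],v[1]),np.linalg.norm(v))
for n,q in dict(c1=[(48,402),(100,402),(98,521),(42,521)],c2=[(138,402),(190,402),(192,517),(137,517)],c3=[(237,404),(288,407),(281,523),(229,519)],c4=[(407,396),(459,400),(448,512),(395,507)],c5=[(727,25),(776,25),(773,134),(719,132)]).items():
    p=ray(c,crop2raw(q),0.014); w=p[:2].mean(0)-p[2:].mean(0)
    print(n,p.mean(0)[:2],"yaw",np.arctan2(w[1],w[0]),np.linalg.norm(p-np.roll(p,-1,0),axis=1))
print("soap",ray(c,crop2raw([(342,356),(334,556)]),0.009))
print("Lhem",ray(c,crop2raw([(92,60),(95,264)]),0.03),"Rhem",ray(c,crop2raw([(560,38),(573,240)]),.03),"Fhem",ray(c,crop2raw([(146,310),(518,293)]),.03))
print("vise handle",ray(c,crop2raw([(563,245),(570,495)]),0.06), "visebody",ray(c,crop2raw([(612,270),(615,440)]),0.1))
print("postbase",ray(c,np.array([(298,190),(392,185)])/1.5,0.02))
E
```

```text
deck [[ 0.6483  0.1364  0.012 ]
 [ 0.6573 -0.0633  0.012 ]
 [ 0.5437 -0.0695  0.012 ]
 [ 0.5326  0.1299  0.012 ]] [0.5955 0.0334 0.012 ]
[0.1999 0.1138 0.1998 0.1158]
line [[ 0.5893  0.1306  0.012 ]
 [ 0.5996 -0.0659  0.012 ]] [0.5945 0.0323 0.012 ]
yaw 0.052490570922389734 0.1967839338746021
c1 [0.4284 0.1654] yaw -0.00016837417554501908 [0.0279 0.0628 0.0298 0.0629]
c2 [0.4301 0.1164] yaw 0.031101267796514592 [0.0277 0.0606 0.0291 0.0606]
c3 [0.4287 0.0663] yaw -0.045704212680129044 [0.0271 0.061  0.0274 0.0606]
c4 [ 0.4345 -0.0222] yaw -0.0962740225533561 [0.0275 0.059  0.0278 0.0586]
c5 [ 0.6387 -0.1955] yaw -0.07594340061717099 [0.0268 0.0613 0.0292 0.0604]
soap [[0.4863 0.0235 0.009 ]
 [0.3806 0.0263 0.009 ]]
Lhem [[0.643  0.1595 0.03  ]
 [0.5316 0.1537 0.03  ]] Rhem [[ 0.6559 -0.0918  0.03  ]
 [ 0.546  -0.0979  0.03  ]] Fhem [[ 0.5072  0.1258  0.03  ]
 [ 0.5176 -0.069   0.03  ]]
vise handle [[ 0.5377 -0.0901  0.06  ]
 [ 0.4116 -0.0929  0.06  ]] visebody [[ 0.5183 -0.1102  0.1   ]
 [ 0.4363 -0.1109  0.1   ]]
postbase [[0.6639 0.1378 0.02  ]
 [0.6716 0.0011 0.02  ]]
```

```bash
cat >> h.py <<'E'
TC=np.array([0.595,0.0333,0.012]); TY=0.053
def tw(x,y,z): # tray xy -> world, z above table
    c,s=np.cos(TY),np.sin(TY); return [TC[0]+c*x-s*y, TC[1]+s*x+c*y, z]
def ori(yaw): return [np.pi,0,yaw]
HP=np.pi/2
def tri(uvt,uvs):
    P=[];
    for n,uv in(("top",uvt),("scene",uvs)):
        K,D,R,e=cam(n); p=cv2.undistortPoints(np.array(uv,float).reshape(1,1,2),K,D,P=K).ravel(); M=K@np.c_[R.T,-R.T@e]; P.append((M,p))
    X=cv2.triangulatePoints(P[0][0],P[1][0],P[0][1],P[1][1]).ravel(); return X[:3]/X[3]
E
python3 - <<'E'
from h import *
np.set_printoptions(precision=3,suppress=True)
print("handle far",tri(crop2raw((563,245)),np.array((365,248))/1.5),"near",tri(crop2raw((570,492)),np.array((452,222))/1.5))
print("post foot",ray(cam("top"),np.array([(345,137)])/1.5,0.03), "post as seen above, at z:")
for z in(.2,.3,.4,.5): print(z,ray(cam("top"),np.array([(325,40)])/1.5,z))
print("coupon5 far",tri(np.array((528,209))/1.5,np.array((296,217))/1.5))
bot.command_gripper(0.0,60)
for p,y in [((0.40,0.25,0.25),HP),(tw(-.033,.15,.15),HP+TY),(tw(-.033,.15,.02),HP+TY),(tw(.02,-.15,.02),HP+TY),((.639,-.1955,0),HP-.08),((.428,.165,-.004),HP)]:
    print(p,bot.inverse_kinematics(p,ori(y)))
E
```

```text
handle far [ 0.538 -0.091  0.041] near [ 0.412 -0.091  0.082]
post foot [[0.741 0.07  0.03 ]] post as seen above, at z:
0.2 [[0.799 0.081 0.2  ]]
0.3 [[0.741 0.068 0.3  ]]
0.4 [[0.684 0.055 0.4  ]]
0.5 [[0.626 0.042 0.5  ]]
coupon5 far [ 0.638 -0.195  0.016]
(0.4, 0.25, 0.25) [-1.083  0.164  0.481  1.934 -0.086  1.064 -0.566]
[np.float64(0.554100059053895), np.float64(0.18134119301939283), 0.15] [-0.808  0.487  0.572  1.811 -0.32   0.937 -0.045]
[np.float64(0.554100059053895), np.float64(0.18134119301939283), 0.02] [-0.73   0.659  0.47   1.906 -0.455  0.683  0.067]
[np.float64(0.6229181951724945), np.float64(-0.11542987049786098), 0.02] [-0.262  0.74   0.56   1.778 -0.534  0.78   0.623]
(0.639, -0.1955, 0) [-0.167  0.831  0.626  1.695 -0.628  0.827  0.664]
(0.428, 0.165, -0.004) [-0.724  0.55   0.319  2.213 -0.402  0.432 -0.081]
```

```bash
cat >> h.py <<'E'
def push(f, vals, stop=14, v=0.04):
    for a in vals:
        bot.servo_line(f(a),max_speed=v); s=bot.state(); F=np.array(s["contact_force"]); print(round(a,4),F.round(1),round(s["time_s"],1))
        if np.linalg.norm(F[:2])>stop: print("stop"); break
E
python3 - <<'E'
from h import *
bot.move_pose([0.40,0.25,0.25],ori(HP))
bot.move_pose(tw(-.033,.165,.12),ori(HP+TY))
bot.servo_line(tw(-.033,.165,.018),max_speed=.12)
push(lambda a:tw(-.033,a,.018),[.14,.13,.125,.122,.120,.1185,.1175])
bot.servo_line(tw(-.033,.15,.018),max_speed=.1); print(bot.state()["contact_force"])
bot.servo_line(tw(-.033,.16,.15),max_speed=.2)
E
```

```text
0.14 [-0.1  0.2  0.5] 5.1
0.13 [0.7 4.  3.1] 5.5
0.125 [0.5 1.1 0.6] 5.8
0.122 [-0.3  1.  -0.2] 6.0
0.12 [0.1 0.2 0.4] 6.3
0.1185 [-1.   0.8 -0.4] 6.5
0.1175 [-1.3  3.2  0.8] 6.8
[-0.57441681 -0.25365214  0.21707512]
```

```bash
python3 - <<'E'
from h import *
bot.servo_line(tw(-.02,.0,.17),max_speed=.3)
bot.servo_line(tw(.015,-.155,.15),max_speed=.3)
bot.servo_line(tw(.015,-.155,.018),max_speed=.12)
push(lambda a:tw(.015,-a,.018),[.14,.13,.125,.122,.120,.1185,.1175])
bot.servo_line(tw(.015,-.15,.018),max_speed=.1)
bot.servo_line(tw(.015,-.15,.12),max_speed=.2)
bot.move_pose([0.40,0.2,0.3],ori(HP)); print(bot.state()["time_s"])
a=bot.capture("top")[...,::-1]
cv2.imwrite("pics/top2.png",cv2.resize(a[120:270,165:365],None,fx=4,fy=4,interpolation=cv2.INTER_CUBIC))
E
```

```text
0.14 [-0.7 -6.2  3.9] 11.2
0.13 [ -4.7 -24.5  17.7] 11.6
stop
14.1833
```

View pics/top2.png

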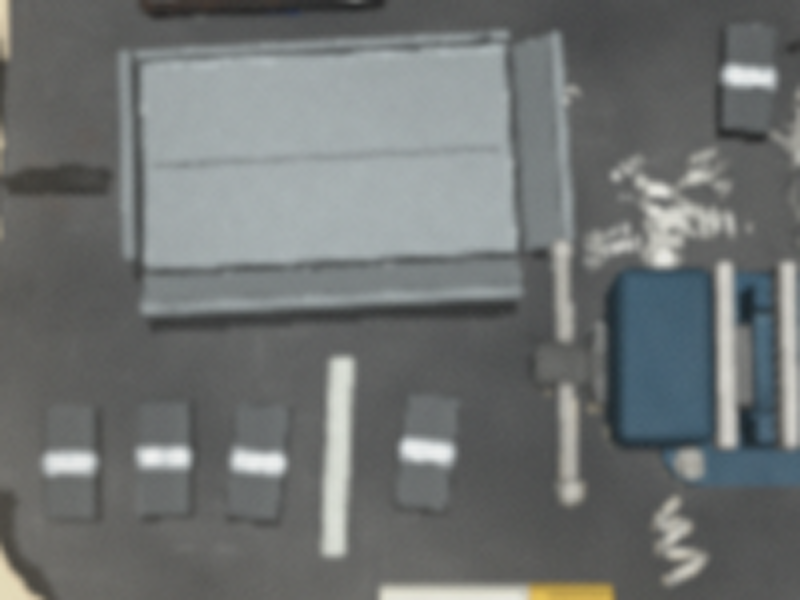

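```bash
python3 - <<'E'
from h import *
def f(t): return tw(.015,-(.104+.030*np.cos(t)+.0035+.011),.010+.030*np.sin(t)-.013)
bot.move_pose(tw(-.02,0,.17),ori(HP+TY))
bot.servo_line(tw(.015,-.16,.15),max_speed=.3)
p=f(.45); bot.servo_line(tw(.015,-.16,p[2]),max_speed=.12)
push(f,[.45,.6,.75,.9,1.05,1.2,1.35,1.5,1.57,1.65],stop=25)
p=bot.state()["tcp_pos"]
bot.servo_line(tw(.015,-.15,p[2]),max_speed=.1)
bot.servo_line(tw(.015,-.15,.12),max_speed=.2)
bot.move_pose([0.40,0.2,0.3],ori(HP)); print(bot.state()["time_s"])
a=bot.capture("top")[...,::-1]
cv2.imwrite("pics/top3.png",cv2.resize(a[120:270,165:365],None,fx=4,fy=4,interpolation=cv2.INTER_CUBIC))
E
```

```text
0.45 [-0.3  0.1  0.4] 17.8
0.6 [ 0.   0.1 -0.1] 18.1
0.75 [ 1.  -0.2  0.1] 18.3
0.9 [ 0.  -1.8  1.2] 18.6
1.05 [ 0.2 -2.4  2. ] 18.9
1.2 [ 0.5 -1.8  1.3] 19.1
1.35 [ 0.5  0.3 -0.1] 19.4
1.5 [-0.   0.3 -0.1] 19.6
1.57 [ 0.2 -2.5 -0.6] 19.9
1.65 [-0.6 -8.  -1.5] 20.1
22.8
```

View pics/top3.png

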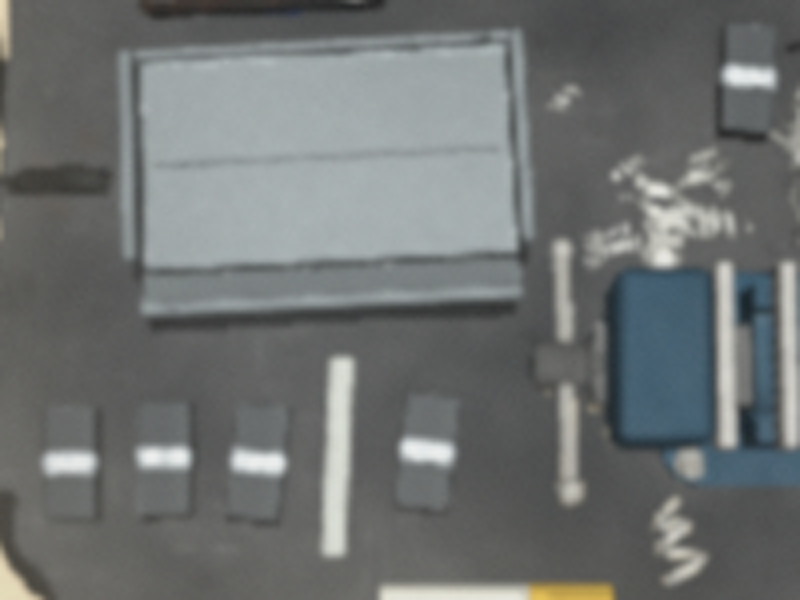

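```bash
cat >> h.py <<'E'
def locate():
    a=bot.capture("top"); cv2.imwrite("pics/last.png",a[...,::-1])
    g=cv2.resize(a.min(2),None,fx=4,fy=4,interpolation=cv2.INTER_CUBIC)
    m=(g>175).astype(np.uint8); out=[]
    for k in cv2.findContours(m,cv2.RETR_EXTERNAL,cv2.CHAIN_APPROX_NONE)[0]:
        (cx,cy),(w,h),an=cv2.minAreaRect(k)
        if 36<max(w,h)<75 and 8<min(w,h)<34:
            b=cv2.boxPoints(((cx,cy),(w,h),an)); e=[b[0]-b[1],b[1]-b[2]]; e=max(e,key=np.linalg.norm)/2
            P=ray(cam("top"),(np.array([[cx,cy]-e,[cx,cy],[cx,cy]+e])-1.5)/4,.017)
            d=P[2]-P[0]; d=d if d[1]>0 else -d
            if .3<P[1,0]<.75 and -.25<P[1,1]<.22: out.append((P[1,0],P[1,1],np.arctan2(-d[0],d[1]),np.linalg.norm(d),cv2.contourArea(k)))
    return np.array(out).round(4)
E
python3 - <<'E'
from h import *
np.set_printoptions(precision=4,suppress=True)
print(locate())
w=ray(cam("top"),crop2raw([(125,50),(129,257),(518,32),(528,236)]),.04)-TC
c,s=np.cos(TY),np.sin(TY);print(c*w[:,0]+s*w[:,1],c*w[:,1]-s*w[:,0])
E
```

```text
[[  0.4276   0.1664   0.0125   0.0256 796.    ]
 [  0.429    0.0663  -0.0535   0.027  874.    ]
 [  0.4311   0.1164   0.0114   0.0259 782.    ]
 [  0.4355  -0.0219  -0.1237   0.0266 886.    ]
 [  0.6396  -0.1951  -0.0233   0.0262 705.5   ]]
[ 0.0561 -0.0559  0.0555 -0.0546] [ 0.1039  0.1039 -0.1052 -0.1042]
```

```bash
cat >> h.py <<'E'
ZG=-0.003
def pick(x,y,yaw):
    bot.command_gripper(0.085,60)
    bot.move_pose([x,y,.10],ori(HP+yaw)); bot.servo_line([x,y,ZG],max_speed=.12)
    print("down",np.round(bot.state()["contact_force"],1))
    bot.command_gripper(0.05,60); o=bot.state()["opening"]
    bot.servo_line([x,y,.09],max_speed=.12); s=bot.state(); print("open",round(o,4),round(s["opening"],4),np.round(s["contact_force"],1))
    return s["opening"]>.055
def place(ty,tx=0.):
    bot.move_pose(tw(tx,ty,.11),ori(HP+TY)); o=bot.state()["opening"]
    bot.servo_line(tw(tx,ty,.03),max_speed=.12); bot.servo_line(tw(tx,ty,ZG+.0125),max_speed=.03)
    s=bot.state(); print("set",round(o,4),round(s["opening"],4),np.round(s["contact_force"],1))
    bot.command_gripper(0.074,60); bot.servo_line(tw(tx,ty,.03),max_speed=.06); bot.servo_line(tw(tx,ty,.12),max_speed=.15)
def away():
    bot.move_pose([0.40,0.2,0.3],ori(HP))
def intray(L):
    w=L[:,:2]-TC[:2]; c,s=np.cos(TY),np.sin(TY); return np.c_[c*w[:,0]+s*w[:,1],c*w[:,1]-s*w[:,0],L[:,2]-TY].round(4)
E
python3 - <<'E'
from h import *
np.set_printoptions(precision=4,suppress=True)
if pick(.435,-.022,-.11): place(-.035)
away(); L=locate(); print(L); print(intray(L)); print(bot.state()["time_s"])
a=bot.capture("top")[...,::-1]
cv2.imwrite("pics/top4.png",cv2.resize(a[120:270,165:365],None,fx=4,fy=4,interpolation=cv2.INTER_CUBIC))
E
```

```text
down [-0.5  0.4 -0.8]
open 0.0587 0.0585 [ 0.7  0.6 -2.5]
set 0.0584 0.0586 [-3.3  1.6  8.4]
[[  0.4223   0.139    0.1221   0.0268 800.    ]
 [  0.4291   0.0662  -0.0699   0.0271 890.5   ]
 [  0.4313   0.1114   0.0545   0.0255 805.    ]
 [  0.6003  -0.0015   0.036    0.0296 940.    ]
 [  0.6392  -0.1951  -0.077    0.0263 724.    ]]
[[-0.1669  0.1147  0.0691]
 [-0.1639  0.0416 -0.1229]
 [-0.1593  0.0867  0.0015]
 [ 0.0034 -0.035  -0.017 ]
 [ 0.032  -0.2304 -0.13  ]]
32.45
```

View pics/top4.png

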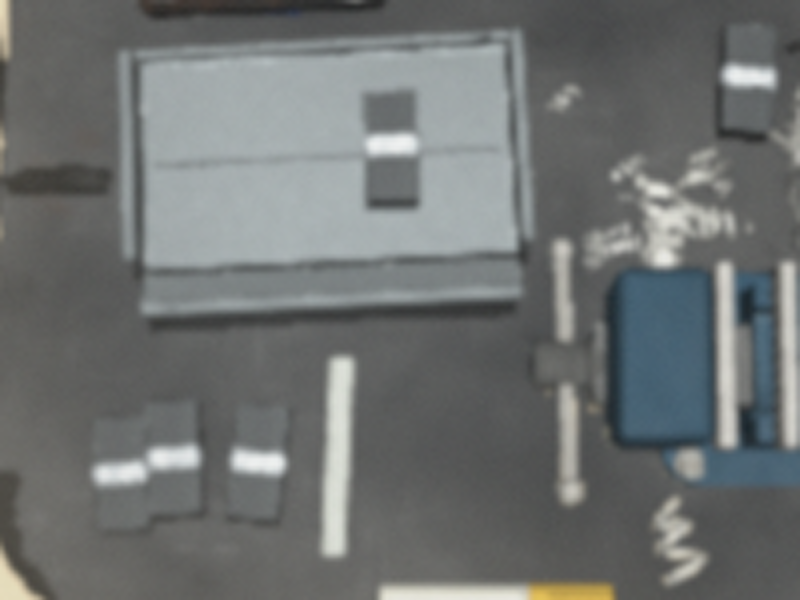

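```bash
python3 - <<'E'
from h import *
np.set_printoptions(precision=4,suppress=True)
if pick(.429,.0663,-.055): place(0.)
away(); L=locate(); print(intray(L)); d=np.hypot(L[:,0]-.639,L[:,1]+.1953); print(d.min())
if d.min()<.004 and pick(.639,-.1953,-.06):
    bot.servo_line([.60,-.1953,.11],max_speed=.2); place(-.07)
away(); L=locate(); print(L); print(intray(L)); print(bot.state()["time_s"])
a=bot.capture("top")[...,::-1]
cv2.imwrite("pics/top5.png",cv2.resize(a[120:270,165:365],None,fx=4,fy=4,interpolation=cv2.INTER_CUBIC))
E
```

```text
down [-0.2 -0.   1. ]
open 0.0588 0.0584 [-1.   0.4 -1.6]
set 0.0583 0.0584 [-5.5  0.2  9.6]
[[-0.1668  0.1147  0.0652]
 [-0.1593  0.0867  0.0035]
 [ 0.0032  0.0008 -0.0487]
 [ 0.0034 -0.035  -0.0179]
 [ 0.032  -0.2304 -0.1378]]
0.00028284271247460747
down [0.6 0.7 0.7]
open 0.0582 0.0587 [-0.5  0.1 -1.8]
set 0.0585 0.0583 [-5.2  1.6 11.4]
[[  0.4224   0.1391   0.1146   0.0268 810.5   ]
 [  0.4311   0.1113   0.0565   0.0256 807.    ]
 [  0.5982   0.0341   0.0043   0.0286 871.5   ]
 [  0.6003  -0.0015   0.0351   0.0296 942.5   ]
 [  0.602   -0.0367   0.0544   0.0301 943.5   ]]
[[-0.1668  0.1148  0.0616]
 [-0.1595  0.0866  0.0035]
 [ 0.0032  0.0006 -0.0487]
 [ 0.0034 -0.035  -0.0179]
 [ 0.0033 -0.0703  0.0014]]
51.425
```

View pics/top5.png

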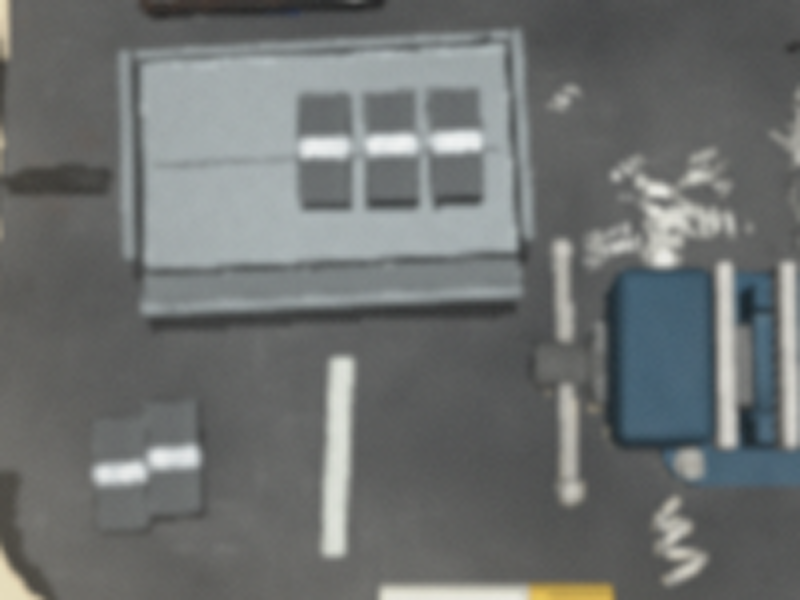

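```bash
python3 - <<'E'
from h import *
np.set_printoptions(precision=4,suppress=True)
if pick(.431,.109,.07): place(.034)
away(); L=locate(); print(L); print(intray(L)); i=np.argmin(np.hypot(L[:,0]-.422,L[:,1]-.139)); x,y,w=L[i,:3]
if abs(x-.422)<.03 and abs(y-.139)<.03 and abs(w)<.25 and pick(x,y,w-.02): place(.07)
away(); L=locate(); print(L); print(intray(L)); print(bot.state()["time_s"])
a=bot.capture("top")[...,::-1]
cv2.imwrite("pics/top6.png",cv2.resize(a[120:270,165:365],None,fx=4,fy=4,interpolation=cv2.INTER_CUBIC))
E
```

```text
down [0.2 1.  0.1]
open 0.0588 0.0585 [-0.  -0.3 -1.9]
set 0.0586 0.0587 [-4.7  1.9  8.7]
[[  0.4223   0.1391   0.1146   0.0266 815.5   ]
 [  0.5961   0.0706   0.0795   0.0287 862.    ]
 [  0.5982   0.0346   0.0043   0.0286 876.    ]
 [  0.6003  -0.0015   0.0351   0.0296 945.    ]
 [  0.602   -0.0367   0.0595   0.0301 955.    ]]
[[-0.1669  0.1148  0.0616]
 [ 0.0031  0.0372  0.0265]
 [ 0.0033  0.0011 -0.0487]
 [ 0.0034 -0.035  -0.0179]
 [ 0.0033 -0.0703  0.0065]]
down [ 1.1  0.3 -0.3]
open 0.0582 0.0588 [-0.7  0.1 -2.8]
set 0.0587 0.0586 [-4.6  1.6  6.9]
[[  0.5943   0.1048   0.0033   0.0287 806.    ]
 [  0.5963   0.0707   0.0525   0.0287 865.5   ]
 [  0.5982   0.0343   0.0043   0.0291 881.    ]
 [  0.6003  -0.0017   0.0351   0.0301 949.    ]
 [  0.602   -0.0367   0.0909   0.0301 962.    ]]
[[ 0.0031  0.0714 -0.0497]
 [ 0.0033  0.0373 -0.0005]
 [ 0.0032  0.0008 -0.0487]
 [ 0.0034 -0.0352 -0.0179]
 [ 0.0033 -0.0703  0.0379]]
68.65
```

View pics/top6.png

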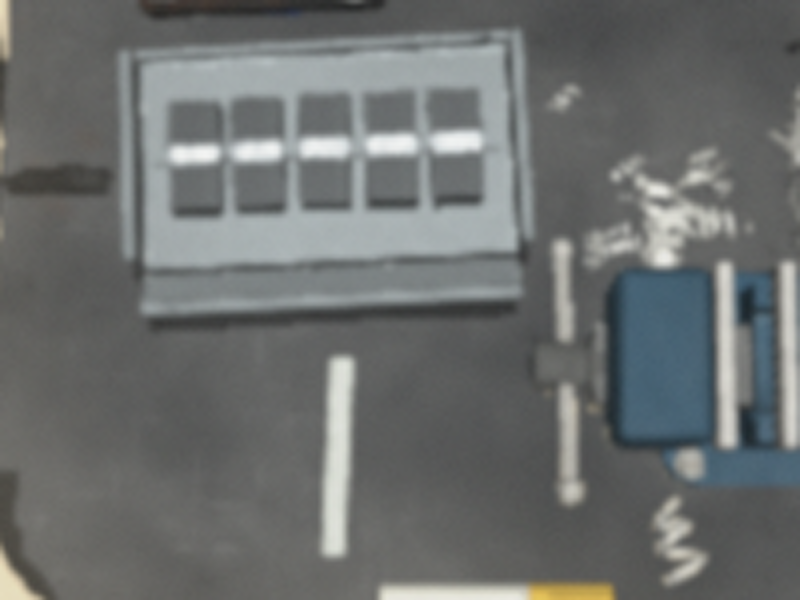

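```bash
python3 - <<'E'
from h import *
np.set_printoptions(precision=4,suppress=True)
def f(t): return tw(-(.061+.030*np.cos(t)+.0035+.0145),.05,.010+.030*min(1,np.sin(min(t,1.571)))-.013)
bot.command_gripper(0,60)
p=f(.45); q=tw(-.125,.05,.1); bot.move_pose(q,ori(HP+TY)); bot.servo_line(tw(-.125,.05,p[2]),max_speed=.12)
push(f,[.45,.6,.75,.9,1.05,1.2,1.35,1.5,1.57,1.63,1.68,1.73,1.78],stop=9)
z=bot.state()["tcp_pos"][2]
bot.servo_line(tw(-.12,.05,z),max_speed=.1); bot.servo_line(tw(-.13,.05,.12),max_speed=.2)
away(); L=locate(); print(intray(L)); print(bot.state()["time_s"],bot.state()["contact_force"])
a=bot.capture("top")[...,::-1]
cv2.imwrite("pics/top7.png",cv2.resize(a[120:270,165:365],None,fx=4,fy=4,interpolation=cv2.INTER_CUBIC))
E
```

```text
0.45 [ 1.1 -0.   0.6] 71.9
0.6 [0.3 0.1 0.5] 72.2
0.75 [ 0.3  1.4 -0. ] 72.4
0.9 [-2.4 -0.1  2.2] 72.7
1.05 [-3.4  0.   2.3] 72.9
1.2 [-1.3  0.4  0.8] 73.2
1.35 [-1.3 -0.3 -0.2] 73.5
1.5 [ 0.  -0.8 -1.1] 73.7
1.57 [-2.9  0.4  2.1] 74.0
1.63 [-8.3  0.1  5.6] 74.2
1.68 [-11.7  -0.6   8.7] 74.5
stop
[[ 0.0031  0.0714 -0.0497]
 [ 0.0031  0.0372  0.0265]
 [ 0.0032  0.0008 -0.0487]
 [ 0.0034 -0.035  -0.017 ]
 [ 0.0033 -0.0703  0.0209]]
76.625 [ 0.7563 -0.2872 -0.4622]
```

View pics/top7.png

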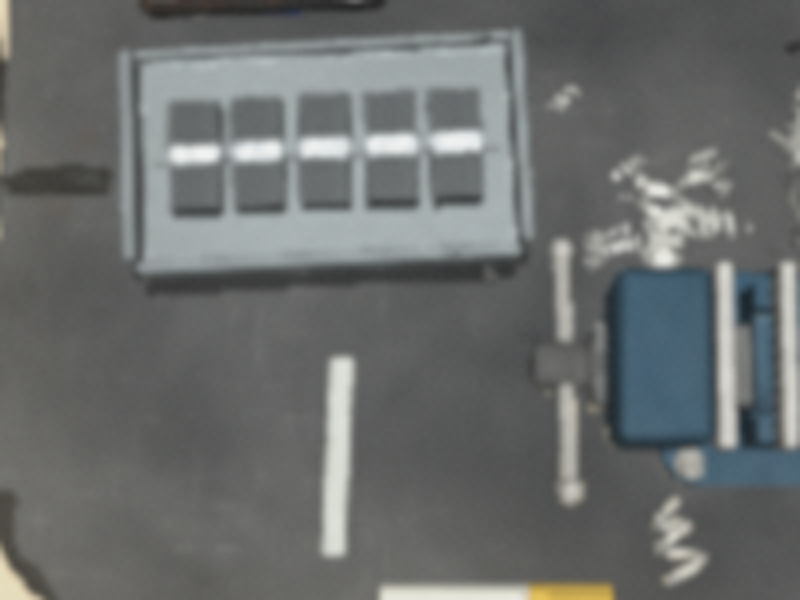

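```bash
python3 - <<'E'
from h import *
E1=ray(cam("top"),crop2raw([(143,276),(520,257),(140,263),(518,246)]),.04)-TC
c,s=np.cos(TY),np.sin(TY);print((c*E1[:,0]+s*E1[:,1]).round(4))
snap("scene","scene1",(160,140,300,290),4)
E
```

```text
[-0.0663 -0.0654 -0.0594 -0.0596]
```

View pics/scene1.png

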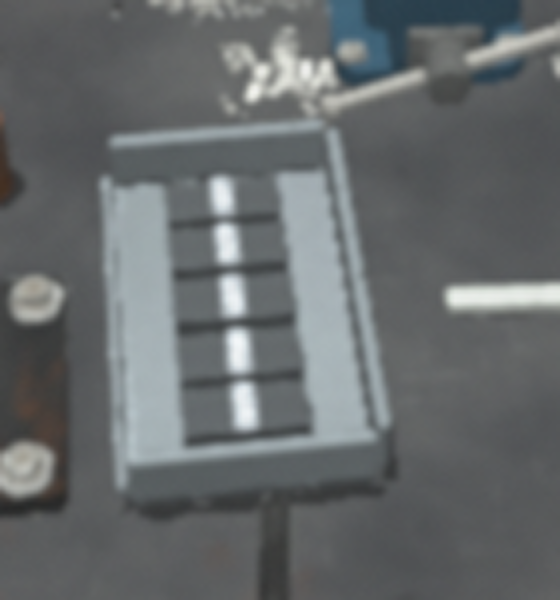

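```bash
python3 - <<'E'
from h import *
s=bot.state();print(s["time_s"],np.abs(s["joint_velocities"]).max()); bot.sign_off()
E
```

```text
76.725 0.006797358645026165
the job is handed in; nothing more can be done
```

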